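Set the jack leg of a roller support

TASK

The roller support's front leg is still clear of the wooden block beneath it. Turn the crank clockwise until the foot bears firmly on the block: go by feel and stop once the crank has become clearly heavier, about half as heavy again as when it turned freely and never much over twice as heavy. Then swing the clamp lever a quarter turn, all the way round to its stop, let go of everything, and leave the hammer, wrench and jar alone.

Things in the scene. Friction and masses are not known exactly. Their poses are not given: they have to be found in the camera images.
- jack: fixed roller support, z up, origin on the bench top straight below the crank's axis. Gear housing: grey box 74 (x) x 230 (y, -50 to +180) mm, top 150 mm above the bench; the roller bed (rails' top 140, rollers' top 143 mm) runs on along +y to 450 mm. On the housing: crank (axis at x = y = 0) and clamp lever (axis at x = 0, y = +140 mm)
- jack_axis (a point): point on the crank's vertical axis, 200 mm above the bench. The extra crank load is felt fully only while the crank turns; standing still, friction hides part of it: compare with readings taken the same way while it ran free
- crank_knob (a point): middle of the crank's upright black round grip: a straight cylinder 23 mm in diameter, 48 mm tall (180 to 228 mm above the bench; this point is at 204), spinning freely on its pin, 60 mm from the crank's axis at the end of a flat steel arm whose top is 178 mm above the bench. Take it from above
- crank (a joint): crank angle (rad), grows clockwise seen from above, starts at 0.5 to 3.5; 26 is its end. 3.82 mm of leg travel per rad (24 mm a turn), down as it grows. Running free it takes 0.30 N m (5 N at the grip), for over 2 rad before the foot can touch; each 10 N of foot load adds 0.038 N m (0.64 N at the grip). Self-locking up to 80 N: stays where it is left
- foot: round rubber-soled foot of the leg, 56 mm in diameter, origin at its sole's centre, 52 to 65 mm above the bench at the start. Below it a wooden block, 150 x 90 mm, is fixed to the bench, its top 34 to 43 mm up: not measured, to be found by feel. From first touch the load grows 40 N per mm, 150 N per rad of crank: 40 N is half as heavy again, 80 N (0.5 rad) twice as heavy
- clamp (a joint): angle of the clamp lever (rad): 0 = open, lever pointing along the support's +x; 1.6 = locked, at its stop, lever pointing along +y (over the roller bed). It grows anticlockwise seen from above, takes 0.12 N m (about 1.6 N at the ball) and stays where it is left
- clamp_axis (a point): point on the clamp lever's vertical axis, 212 mm above the bench (height of the ball's centre)
- clamp_ball (a point): centre of the black ball, 26 mm in diameter, standing on a 11 mm stem at the end of the thin level steel clamp lever (lever top 186 mm above the bench), 75 mm from the lever's axis, 212 mm above the bench; take it from above, above the lever
- hammer: bystander: loose hammer lying on the bench, leave it alone
- wrench: bystander: loose steel wrench lying on the bench, leave it alone
- jar: bystander: loose glass jar with a steel cap, 64 mm in diameter, 75 mm tall, origin under its base, leave it alone

How it is judged:
By the outcome, as a careful person would: the job done as asked, in the order asked, and still so for the second after the job is handed in, with the robot touching nothing.
It also fails if it takes over 72 s, if anything falls off the work surface, if the arm or the gripper's body presses on something with over 40 N, if the wrist force passes 120 N, or if a joint passes its speed limit or range.

ROBOT

A 6-joint arm with a two-finger parallel gripper is mounted at the origin on the work surface. World frame = base frame: x ahead of the robot, y to its left, z up, the work surface at z = 0. Lengths are in m, angles in rad, forces in N, time in s.
With the tool pointing down it reaches from about 0.35 to 0.775 m from the base axis. Payload 7.3 kg.
Tool frame: the origin (TCP) lies between the finger pads; the fingertips stand 14 mm ahead of it and the grasp point (between the pads) lies 5 mm behind it; z points along the fingers, y is the direction in which the jaws open and shut (so a half turn about z gives the same grasp; the last joint's range is limited). The gripper opens to 92 mm and grips with 3 to 60 N. Pads are 19 mm wide; open, the fingers measure 130 mm over their backs; the gripper's body (75 mm by 190 mm) begins 47 mm behind the grasp point.
Start: joints at [1.085, 0.342, 1.524, -0, 1.275, -0.146], TCP at [0.175, 0.495, 0.241] pointing down, gripper open.
Joint ranges: [-2.53, 2.53], [-0.77, 2.02], [0.04, 2.7], [-1, 4.14], [0.28, 2.66], [-3.11, 3.11]. Speed limits (rad/s): [2.57, 2.57, 3.14, 3.14, 3.14, 3.14].

INTERFACE

Orientations are given as [roll, pitch, yaw] about the fixed x, y, z axes, in that order (R = Rz(yaw) Ry(pitch) Rx(roll)).
In Python, from cell import robot gives the robot as it stands.
- The arm moves only by the shell command python3 -m creep 'ROWS' [FORCE]. ROWS is JSON, a list that holds one entry, the list of rows, each a list of 7 numbers: the shift along the tool's x, y, z in cm, then the turn, a rotation vector about the tool's x, y, z in degrees, then the gripper command: -1 is shut, 1 is fully open, values between are in proportion. In form: [[[tx, ty, tz, wx, wy, wz, gripper], ...]]. A call has 1 to 8 rows; each row is the pose to reach, as a shift and turn from the pose measured when the call began, along the tool's axes at that moment; what a row does not reach only later rows make up. A row lasts 1/10 s, in which the tool goes at most 50 mm and 8.59 degrees, less where a joint would pass 70% of its speed; a pose out of reach is approached as far as the arm can. A call with a gripper value outside its range is refused whole. The fingers move at their own pace and stop on an object; FORCE is the grip in N (left out, the last holds). Time passes only in rows, so rows that repeat a pose let the fingers close. It gives the time, the measured TCP pose, the force and the opening at its end, in the units of the state.
- robot.observe(): the state, without advancing time (a new reading comes with each control period).
- robot.read_camera(name): name is "side" or "top"; returns the picture (384x512x3 uint8, red, green, blue); there is no depth.
- robot.camera_params(name): a dict with "camera_matrix" (3x3 intrinsics, pixels), "k1" (the pictures are not rectified: a ray, as slopes to the right and down, at radius r is drawn at 1 + k1 r^2 times it, then the intrinsics apply), "R" (3x3) and "t" (3): a world point X has camera coordinates R X + t. Camera axes: x right, y down, z forward; pixel columns grow to the right and rows downward; lengths in m; the calibration is good to about 2 mm. A picture is of the moment at which its call begins. camera_params takes no time and is no camera call.
- robot.hand_in(): hands the job in, once; it reports no verdict.
Trained networks look in the newest picture that a camera, given by its name, has taken for a name from the list of things; names that differ only in an ending like _2 or _b are one class to them, and where a whole thing is asked for, a point or a joint stands for the part that bears it (a point fixed in the world has none). Each returns a list of dicts, best first, with "score" (0 to 1); they miss things now and then, are a little off and sometimes report something else, mostly with a low value. They report only what shows in the picture. A call takes as long as a camera call.
- robot.look_for(camera, label): "centre" ([x, y, z] in m, in the coordinates of the camera as it stood for that picture, good to about 4 mm: the middle of the surface that is visible of it).
- robot.masks_of(camera, label): "mask" (384x512 bool, what is visible of it).
The state is a dict: "time": time; "qpos": joint angles; "qvel": joint speeds; "joint_efforts": joint torques, N m; "tool_pos": TCP position; "tool_rot": TCP orientation; "contact_force": force on the tool from outside, world axes, zero at the start; "torque": the same for the moment, N m; "opening": finger opening in m.
Only numpy, scipy, OpenCV 4.12 (cv2) and the standard library are available. Lean on these libraries where they do the work, as an engineer would, in place of code of your own. Each camera call takes 0.05 s, during which the arm holds its last target.

## Working session

There is one attempt and no reset: what is moved stays moved. The work goes in short steps, Python scripts to look and compute and a shell command to move; the robot and the scene stay as the last step left them, time stands still between calls to the robot, and variables do not carry over. Pictures are saved under pics/ and viewed, and the job is handed in when it is done.

```bash
ls; mkdir -p pics; python3 - <<'E'
from cell import robot
import cv2,numpy as np
print(robot.observe())
for c in("side","top"):
    im=robot.read_camera(c); cv2.imwrite(f"pics/{c}0.png",im[:,:,::-1])
    p=robot.camera_params(c);R=np.array(p["R"]);t=np.array(p["t"]);print(c,p["camera_matrix"],p["k1"],"pos",-R.T@t)
    for l in["jack","crank_knob","clamp_ball","foot","hammer","wrench","jar"]:
        for d in robot.look_for(c,l)[:2]:
            print(l,round(d["score"],2),(R.T@(np.array(d["centre"])-t)).round(4))
E
```

```text
pics
{'time': 0.0, 'qpos': array([ 1.08497065e+00,  3.42745446e-01,  1.52504999e+00,  8.89496436e-06,
        1.27540719e+00, -1.45985005e-01]), 'qvel': array([ 0.00014158, -0.00023269,  0.0004891 , -0.00011206, -0.00023363,
       -0.00018439]), 'joint_efforts': array([ 5.08998983e-04, -4.31231582e+01, -2.44217920e+01,  7.17360084e-02,
        5.59050974e-02, -1.51957056e-04]), 'tool_pos': array([0.17478081, 0.49462484, 0.24002165]), 'tool_rot': array([-3.14000104e+00, -2.42613244e-04,  2.80174919e+00]), 'contact_force': array([-0.34591359,  0.34564958,  0.0462284 ]), 'torque': array([0.00153014, 0.0653986 , 0.036147  ]), 'opening': 0.09185156067715569}
side [[470.63770823   0.         256.67495973]
 [  0.         470.63770823 184.45346304]
 [  0.           0.           1.        ]] -0.06574485653328334 pos [ 0.2050269  -0.95455333  0.8588336 ]
jack 0.82 [0.5598 0.1052 0.1399]
jack 0.53 [0.621  0.0543 0.1849]
crank_knob 0.59 [ 0.5362 -0.1487  0.2001]
clamp_ball 0.81 [0.6216 0.0562 0.1819]
foot 0.6 [ 0.5514 -0.1041  0.0626]
foot 0.16 [ 0.4844 -0.4726  0.0104]
hammer 0.68 [ 0.4425 -0.3342  0.0251]
wrench 0.71 [ 0.4845 -0.4752  0.0074]
jar 0.75 [ 0.6342 -0.2924  0.0494]
jar 0.26 [ 0.5503 -0.1042  0.0647]
top [[477.59833491   0.         255.92676482]
 [  0.         477.59833491 201.04713121]
 [  0.           0.           1.        ]] -0.20442917672463234 pos [ 0.4412269  -0.14756341  1.21272245]
jack 0.91 [0.5796 0.1547 0.1409]
jack 0.7 [ 0.5507 -0.1081  0.1818]
crank_knob 0.73 [ 0.5497 -0.1058  0.1832]
crank_knob 0.16 [0.6168 0.0542 0.1849]
clamp_ball 0.57 [0.6148 0.0542 0.1872]
clamp_ball 0.45 [0.5788 0.1516 0.14  ]
hammer 0.68 [ 0.4489 -0.3231  0.0233]
wrench 0.96 [ 0.4851 -0.4683  0.0058]
jar 0.8 [ 0.6359 -0.2702  0.0769]
```

View pics/side0.png

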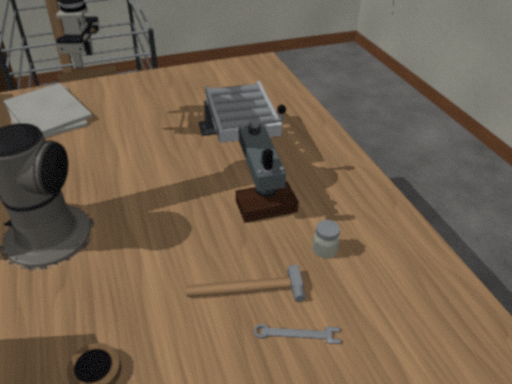

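View pics/top0.png

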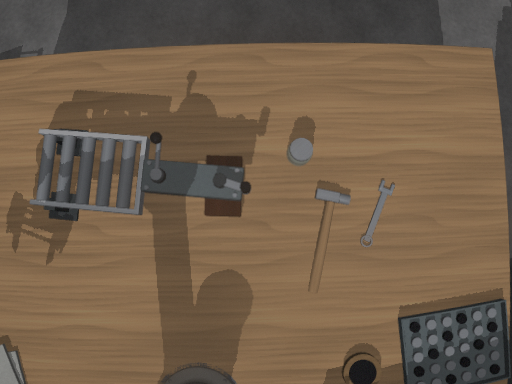

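```bash
cat > h.py <<'E'
import numpy as np,cv2
from cell import robot
def ray(c,px):
    p=robot.camera_params(c);K=np.array(p["camera_matrix"]);R=np.array(p["R"]);t=np.array(p["t"])
    d=np.array([(px[0]-K[0,2])/K[0,0],(px[1]-K[1,2])/K[1,1]]);u=d.copy()
    for _ in range(20): u=d/(1+p["k1"]*(u@u))
    return -R.T@t,R.T@np.array([u[0],u[1],1])
def atz(c,px,z):
    o,d=ray(c,px);return o+d*(z-o[2])/d[2]
def proj(c,X):
    p=robot.camera_params(c);K=np.array(p["camera_matrix"]);q=np.array(p["R"])@np.array(X)+np.array(p["t"])
    u=q[:2]/q[2];u=u*(1+p["k1"]*(u@u));return (K[:2,:2]@u+K[:2,2])
E
python3 - <<'E'
import cv2
a=cv2.imread("pics/top0.png")[110:230,20:270];cv2.imwrite("pics/t0c.png",cv2.resize(a,None,fx=3.2,fy=3.2,interpolation=cv2.INTER_CUBIC))
a=cv2.imread("pics/side0.png")[75:225,190:310];cv2.imwrite("pics/s0c.png",cv2.resize(a,None,fx=4,fy=4,interpolation=cv2.INTER_CUBIC))
E
```

```text
(no output)
```

View pics/t0c.png

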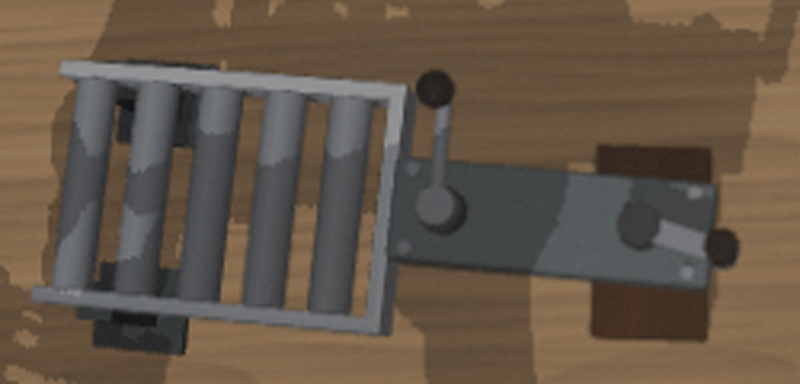

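View pics/s0c.png

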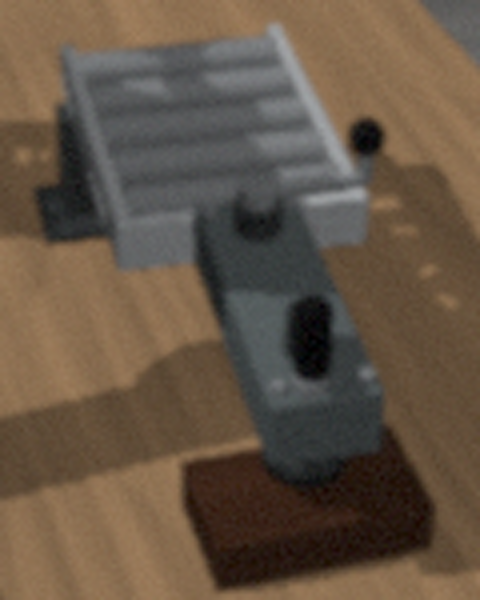

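```bash
python3 - <<'E'
from h import *
from scipy.optimize import least_squares
def W(p,l):
    c,s=np.cos(p[2]),np.sin(p[2]);return [p[0]+c*l[0]-s*l[1],p[1]+s*l[0]+c*l[1],l[2]]
def obs(p):
    k=lambda z:[.06*np.cos(p[3]),.06*np.sin(p[3]),z]
    b=[.075*np.cos(p[4]),.14+.075*np.sin(p[4]),.212]
    return [("top",(245.6,187.2),k(.228)),("side",(268,159.3),k(.204)),("top",(155.9,137.5),b),("side",(281.8,109.2),b),
    ("top",(244,167.5),[.037,-.05,.15]),("top",(240.6,200),[-.037,-.05,.15])]
f=lambda p:np.concatenate([proj(c,W(p,l))-np.array(px) for c,px,l in obs(p)])
r=least_squares(f,[.55,-.08,-.05,-1.4,0],loss="soft_l1")
p=r.x;print(p.round(4));print(r.fun.reshape(-1,2).round(1))
for n,l in[("axis",[0,0,.2]),("knob",[.06*np.cos(p[3]),.06*np.sin(p[3]),.204]),("clampaxis",[0,.14,.212]),("ball",[.075*np.cos(p[4]),.14+.075*np.sin(p[4]),.212])]:print(n,np.round(W(p,l),4))
print(proj("top",W(p,[0,.14,.2])),proj("top",W(p,[0,0,.18])))
E
```

```text
[ 0.5614 -0.0814 -0.1171 -1.8185  0.0384]
[[-0.4 -0. ]
 [ 0.2 -0.4]
 [ 0.1  0.3]
 [ 0.4 -0.6]
 [ 0.2 -0. ]
 [ 0.4  0.2]]
axis [ 0.5614 -0.0814  0.2   ]
knob [ 0.5399 -0.1374  0.204 ]
clampaxis [0.5777 0.0577 0.212 ]
ball [0.6525 0.0518 0.212 ]
[154.40662787 173.1824202 ] [219.49422115 180.19105611]
```

```bash
python3 -m creep '[[[-2,-1.7,-2,0,0,8,0.2],[-6,-5,-4,0,0,16,0.2],[-10,-8.4,-6,0,0,24,0.2],[-14,-11.7,-6,0,0,32,0.2],[-18,-15,-6,0,0,40,0.2],[-22,-18.4,-6,0,0,48,0.2],[-26,-21.8,-6,0,0,56,0.2],[-28,-23.5,-6,0,0,64,0.2]]]' 30
cat > w.py <<'E'
import sys
from h import *
from scipy.spatial.transform import Rotation as Ro
s=robot.observe();R=Ro.from_euler("xyz",s["tool_rot"]).as_matrix()
X=np.array(eval(sys.argv[1]));yaw=float(sys.argv[2])
print("t",s["time"],s["tool_pos"].round(4),s["tool_rot"].round(4),s["opening"].round(4),s["contact_force"].round(2),s["qpos"].round(2))
print("shift cm",(100*R.T@(X-s["tool_pos"])).round(2),"rotvec",np.degrees(Ro.from_matrix(R.T@Ro.from_euler("xyz",[np.pi,0,yaw]).as_matrix()).as_rotvec()).round(1))
E
python3 w.py '[.54,-.137,.26]' 1.5708
```

```text
time: 1.6
tool_pos: [0.3613, 0.1781, 0.3011]
tool_rot: [3.14, -0.0, 1.679]
contact_force: [0.5, 0.7, 0.0]
opening: 0.0548Traceback (most recent call last):
  File "w.py", line 6, in <module>
    print("t",s["time"],s["tool_pos"].round(4),s["tool_rot"].round(4),s["opening"].round(4),s["contact_force"].round(2),s["qpos"].round(2))
                                                                      ^^^^^^^^^^^^^^^^^^
AttributeError: 'float' object has no attribute 'round'
```

```bash
sed -i 's/s\["opening"\].round(4)/round(s["opening"],4)/' w.py; python3 w.py '[.54,-.137,.275]' 1.5708
```

```text
t 1.6 [0.3613 0.1781 0.3011] [ 3.1405e+00 -2.0000e-04  1.6788e+00] 0.0548 [0.51 0.73 0.01] [ 0.27  0.07  1.71 -0.    1.36  0.16]
shift cm [-33.25  14.37   2.62] rotvec [ 0.1 -0.   6.2]
```

```bash
python3 -m creep '[[[-3,1.3,0,0,0,2,0.2],[-7.5,3.2,0,0,0,4,0.2],[-12,5.2,0,0,0,6.2,0.2],[-16.5,7.1,0,0,0,6.2,0.2],[-21,9.1,0,0,0,6.2,0.2],[-25.5,11,1,0,0,6.2,0.2],[-30,13,2,0,0,6.2,0.2],[-33.2,14.4,2.6,0,0,6.2,0.2]]]' 30; python3 w.py '[.54,-.137,.203]' 1.5708
python3 - <<'E'
from h import *
a=robot.read_camera("top");cv2.imwrite("pics/t1.png",a[:,:,::-1])
b=robot.read_camera("side");cv2.imwrite("pics/s1.png",np.hstack([cv2.resize(a[110:260,120:320,::-1],(400,300)),cv2.resize(b[75:225,190:390,::-1],(400,300))]))
E
```

```text
time: 2.4
tool_pos: [0.541, -0.1393, 0.2741]
tool_rot: [3.141, -0.0, 1.569]
contact_force: [0.7, 0.1, -0.5]
opening: 0.0554
t 2.4 [ 0.541  -0.1393  0.2741] [ 3.1411e+00 -2.0000e-04  1.5689e+00] 0.0554 [ 0.7   0.1  -0.54] [-0.39  0.38  1.37  0.    1.39 -0.39]
shift cm [ 0.22 -0.1   7.11] rotvec [ 0.  -0.  -0.1]
```

View pics/s1.png

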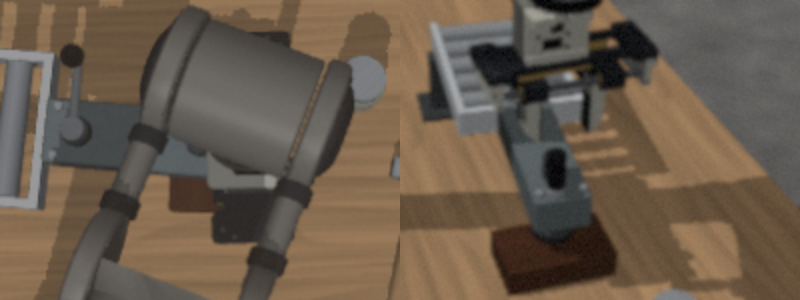

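```bash
python3 -m creep '[[[0.2,-0.1,2,0,0,0,0.2],[0.2,-0.1,4,0,0,0,0.2],[0.2,-0.1,5.5,0,0,0,0.2],[0.2,-0.1,7.1,0,0,0,0.2],[0.2,-0.1,7.1,0,0,0,0.2]]]' 30; 
python3 - <<'E'
from h import *
b=robot.read_camera("side");cv2.imwrite("pics/s2.png",cv2.resize(b[75:225,190:390,::-1],(800,600)))
E
```

```text
time: 3.0
tool_pos: [0.5387, -0.137, 0.2003]
tool_rot: [-3.137, -0.002, 1.567]
contact_force: [-0.9, 1.0, 0.1]
opening: 0.055
```

View pics/s2.png

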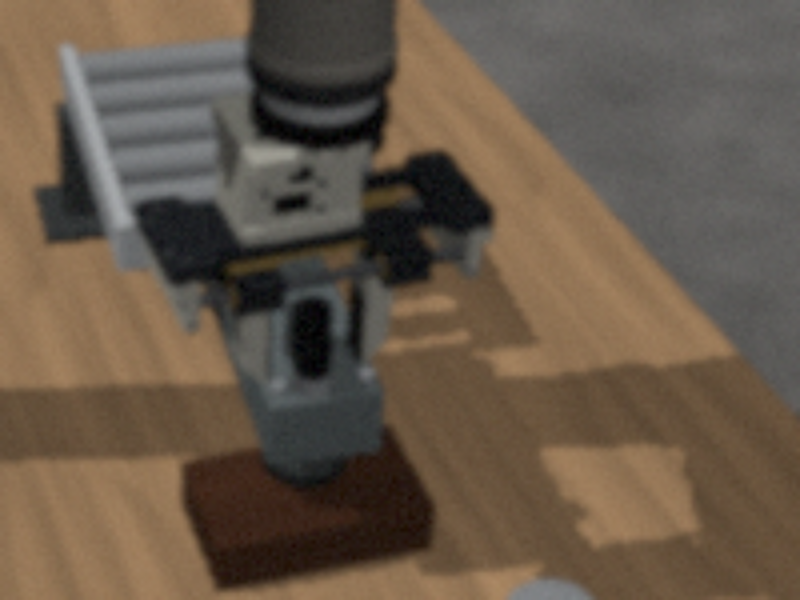

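```bash
python3 -m creep '[[[0,0,-0.2,0,0,0,-0.4],[0,0,-0.2,0,0,0,-0.7],[0,0,-0.2,0,0,0,-1],[0,0,-0.2,0,0,0,-1],[0,0,-0.2,0,0,0,-1]]]' 25; 
python3 - <<'E'
from h import *
print(robot.observe())
b=robot.read_camera("side");cv2.imwrite("pics/s3.png",cv2.resize(b[75:225,190:390,::-1],(800,600)))
E
```

```text
time: 3.55
tool_pos: [0.54, -0.1373, 0.2042]
tool_rot: [-3.14, -0.001, 1.567]
contact_force: [1.5, 0.1, 1.4]
opening: 0.0221
{'time': 3.55, 'qpos': array([-3.86862973e-01,  4.31993861e-01,  1.49027985e+00,  4.64217394e-04,
        1.22071573e+00, -3.83084464e-01]), 'qvel': array([-0.00047033,  0.00118518,  0.00290803, -0.00324877,  0.00492054,
       -0.00048753]), 'joint_efforts': array([-3.90680060e-01, -4.65966761e+01, -2.31904685e+01, -2.00697421e-01,
        1.49348862e-01, -3.54570504e-03]), 'tool_pos': array([ 0.53998411, -0.13734558,  0.20416822]), 'tool_rot': array([-3.14045999e+00, -9.26354638e-04,  1.56685777e+00]), 'contact_force': array([1.46612255, 0.06429265, 1.35347479]), 'torque': array([-0.13631133, -0.25618407,  0.00523129]), 'opening': 0.022060473487460867}
```

View pics/s3.png

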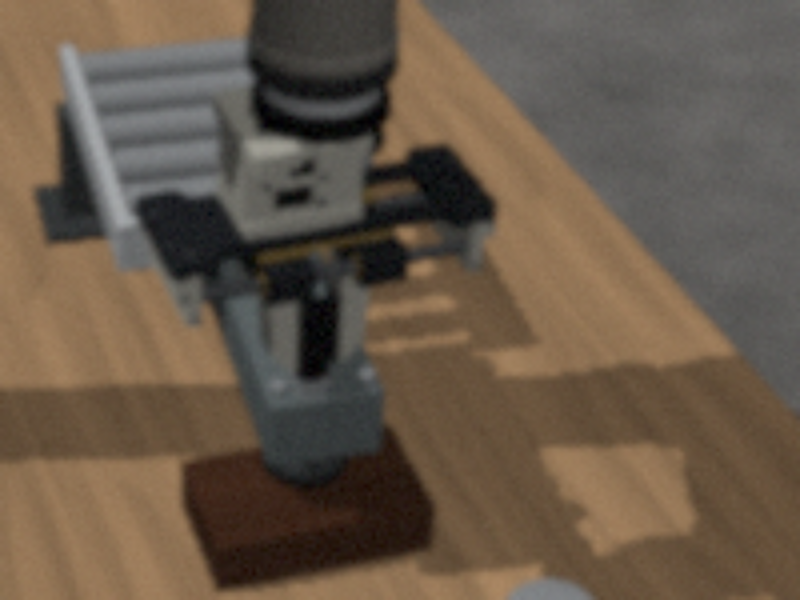

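```bash
cat > c.py <<'E'
import sys,json,os
from h import *
from scipy.spatial.transform import Rotation as Ro
n=int(sys.argv[1]);st=float(sys.argv[2]);A=np.array([.5614,-.0814])
if len(sys.argv)>3: A=np.array(eval(sys.argv[3]))
s=robot.observe();R=Ro.from_euler("xyz",s["tool_rot"]).as_matrix()
d=s["tool_pos"][:2]-A;th=np.arctan2(d[1],d[0]);F=s["contact_force"]
er=np.array([np.cos(th),np.sin(th)]);et=np.array([-er[1],er[0]])
L=json.load(open("log.json")) if os.path.exists("log.json") else []
tot=0
if L: 
    dd=(L[-1]["th"]-th+np.pi)%(2*np.pi)-np.pi; tot=L[-1]["tot"]+dd
L.append(dict(t=s["time"],th=th,tot=tot,r=float(np.hypot(*d)),Ft=float(F[:2]@et),Fr=float(F[:2]@er),Fz=float(F[2]),p=list(s["tool_pos"]),F=list(F)))
json.dump(L,open("log.json","w"))
for e in L[-8:]:print({k:round(e[k],3) for k in("t","tot","th","r","Ft","Fr","Fz")})
print("open",round(s["opening"],4),"z",s["tool_pos"][2].round(4),"rpy",s["tool_rot"].round(3))
for i in range(1,n+1):
    a=th-st*i;X=np.array([A[0]+.06*np.cos(a),A[1]+.06*np.sin(a),.2035])
    print((100*R.T@(X-s["tool_pos"])).round(2).tolist())
E
python3 c.py 8 0.1
```

```text
{'t': 3.6, 'tot': 0, 'th': np.float64(-1.936), 'r': 0.06, 'Ft': -0.066, 'Fr': -1.599, 'Fz': 1.511}
open 0.0227 z 0.2042 rpy [-3.140e+00 -1.000e-03  1.567e+00]
[0.23, -0.55, 0.07]
[0.52, -1.08, 0.07]
[0.87, -1.57, 0.07]
[1.26, -2.02, 0.07]
[1.7, -2.43, 0.07]
[2.17, -2.8, 0.07]
[2.68, -3.12, 0.07]
[3.21, -3.39, 0.07]
```

```bash
python3 -m creep '[[[0.23,-0.55,0,0,0,0,-1],[0.52,-1.08,0,0,0,0,-1],[0.87,-1.57,0,0,0,0,-1],[1.26,-2.02,0,0,0,0,-1],[1.7,-2.43,0,0,0,0,-1],[2.17,-2.8,0,0,0,0,-1],[2.68,-3.12,0,0,0,0,-1],[3.21,-3.39,0,0,0,0,-1]]]' ; python3 c.py 8 .1
```

```text
time: 4.4
tool_pos: [0.506, -0.1051, 0.2043]
tool_rot: [-3.141, -0.0, 1.567]
contact_force: [4.2, -2.9, -2.1]
opening: 0.0223
{'t': 3.6, 'tot': 0, 'th': -1.936, 'r': 0.06, 'Ft': -0.066, 'Fr': -1.599, 'Fz': 1.511}
{'t': 4.4, 'tot': np.float64(0.802), 'th': np.float64(-2.738), 'r': 0.06, 'Ft': 4.285, 'Fr': -2.708, 'Fz': -2.068}
open 0.0223 z 0.2043 rpy [-3.141 -0.     1.567]
[0.57, -0.19, 0.08]
[1.15, -0.34, 0.08]
[1.74, -0.43, 0.08]
[2.34, -0.47, 0.08]
[2.94, -0.44, 0.08]
[3.54, -0.36, 0.08]
[4.12, -0.21, 0.08]
[4.68, -0.01, 0.08]
```

```bash
python3 -m creep '[[[0.57,-0.19,0,0,0,0,-1],[1.15,-0.34,0,0,0,0,-1],[1.74,-0.43,0,0,0,0,-1],[2.34,-0.47,0,0,0,0,-1]]]' ; python3 c.py 4 .1
```

```text
time: 4.8
tool_pos: [0.501, -0.0818, 0.2042]
tool_rot: [-3.14, 0.001, 1.567]
contact_force: [3.1, -5.2, -3.5]
opening: 0.0224
{'t': 3.6, 'tot': 0, 'th': -1.936, 'r': 0.06, 'Ft': -0.066, 'Fr': -1.599, 'Fz': 1.511}
{'t': 4.4, 'tot': 0.802, 'th': -2.738, 'r': 0.06, 'Ft': 4.285, 'Fr': -2.708, 'Fz': -2.068}
{'t': 4.8, 'tot': np.float64(1.199), 'th': np.float64(-3.135), 'r': 0.06, 'Ft': 5.259, 'Fr': -3.104, 'Fz': -3.52}
open 0.0224 z 0.2042 rpy [-3.140e+00  1.000e-03  1.567e+00]
[0.6, 0.07, 0.07]
[1.19, 0.15, 0.07]
[1.78, 0.29, 0.07]
[2.34, 0.49, 0.07]
```

```bash
python3 -m creep '[[[0.6,0.04,0,0,0,0,-1],[1.19,0.15,0,0,0,0,-1],[1.78,0.29,0,0,0,0,-1],[2.34,0.49,0,0,0,0,-1]]]' ; python3 c.py 4 .1
```

```text
time: 5.2
tool_pos: [0.5053, -0.0587, 0.2042]
tool_rot: [-3.139, 0.002, 1.567]
contact_force: [1.1, -5.8, -2.1]
opening: 0.0222
{'t': 3.6, 'tot': 0, 'th': -1.936, 'r': 0.06, 'Ft': -0.066, 'Fr': -1.599, 'Fz': 1.511}
{'t': 4.4, 'tot': 0.802, 'th': -2.738, 'r': 0.06, 'Ft': 4.285, 'Fr': -2.708, 'Fz': -2.068}
{'t': 4.8, 'tot': 1.199, 'th': -3.135, 'r': 0.06, 'Ft': 5.259, 'Fr': -3.104, 'Fz': -3.52}
{'t': 5.2, 'tot': np.float64(1.589), 'th': np.float64(2.758), 'r': 0.061, 'Ft': 4.948, 'Fr': -3.156, 'Fz': -2.139}
open 0.0222 z 0.2042 rpy [-3.139e+00  2.000e-03  1.567e+00]
[0.53, 0.3, 0.07]
[1.04, 0.6, 0.07]
[1.53, 0.95, 0.07]
[1.98, 1.35, 0.06]
```

```bash
python3 -m creep '[[[0.54,0.27,0,0,0,0,-1],[1.05,0.6,0,0,0,0,-1],[1.53,0.95,0,0,0,0,-1],[1.98,1.35,0,0,0,0,-1]]]' ; python3 c.py 4 .1
```

```text
time: 5.6
tool_pos: [0.5178, -0.0394, 0.2042]
tool_rot: [-3.136, 0.004, 1.567]
contact_force: [-0.1, -6.5, 0.4]
opening: 0.0223
{'t': 3.6, 'tot': 0, 'th': -1.936, 'r': 0.06, 'Ft': -0.066, 'Fr': -1.599, 'Fz': 1.511}
{'t': 4.4, 'tot': 0.802, 'th': -2.738, 'r': 0.06, 'Ft': 4.285, 'Fr': -2.708, 'Fz': -2.068}
{'t': 4.8, 'tot': 1.199, 'th': -3.135, 'r': 0.06, 'Ft': 5.259, 'Fr': -3.104, 'Fz': -3.52}
{'t': 5.2, 'tot': 1.589, 'th': 2.758, 'r': 0.061, 'Ft': 4.948, 'Fr': -3.156, 'Fz': -2.139}
{'t': 5.6, 'tot': np.float64(1.972), 'th': np.float64(2.375), 'r': 0.061, 'Ft': 4.706, 'Fr': -4.457, 'Fz': 0.401}
open 0.0223 z 0.2042 rpy [-3.136  0.004  1.567]
[0.37, 0.48, 0.06]
[0.74, 0.95, 0.06]
[1.06, 1.46, 0.05]
[1.32, 2.0, 0.05]
```

```bash
sed -i 's/A=np.array(\[.5614,-.0814\])/A=np.array([.5624,-.0824])/' c.py; python3 -m creep '[[[0.36,0.5,0,0,0,0,-1],[0.70,0.99,0,0,0,0,-1],[1.00,1.51,0,0,0,0,-1],[1.24,2.05,0,0,0,0,-1]]]' ; python3 c.py 4 .1
```

```text
time: 6.0
tool_pos: [0.5367, -0.0263, 0.2041]
tool_rot: [-3.133, 0.003, 1.567]
contact_force: [-5.4, -0.7, 4.2]
opening: 0.0224
{'t': 3.6, 'tot': 0, 'th': -1.936, 'r': 0.06, 'Ft': -0.066, 'Fr': -1.599, 'Fz': 1.511}
{'t': 4.4, 'tot': 0.802, 'th': -2.738, 'r': 0.06, 'Ft': 4.285, 'Fr': -2.708, 'Fz': -2.068}
{'t': 4.8, 'tot': 1.199, 'th': -3.135, 'r': 0.06, 'Ft': 5.259, 'Fr': -3.104, 'Fz': -3.52}
{'t': 5.2, 'tot': 1.589, 'th': 2.758, 'r': 0.061, 'Ft': 4.948, 'Fr': -3.156, 'Fz': -2.139}
{'t': 5.6, 'tot': 1.972, 'th': 2.375, 'r': 0.061, 'Ft': 4.706, 'Fr': -4.457, 'Fz': 0.401}
{'t': 6.0, 'tot': np.float64(2.347), 'th': np.float64(2.0), 'r': 0.062, 'Ft': 5.204, 'Fr': 1.586, 'Fz': 4.235}
open 0.0224 z 0.2041 rpy [-3.133e+00  3.000e-03  1.567e+00]
[0.07, 0.63, 0.06]
[0.24, 1.2, 0.05]
[0.35, 1.79, 0.04]
[0.4, 2.39, 0.04]
```

```bash
python3 -m creep '[[[0.12,0.61,0,-0.1,-0.3,0,-1],[0.24,1.2,0,-0.2,-0.5,0,-1],[0.35,1.79,0,-0.2,-0.5,0,-1],[0.4,2.39,0,-0.2,-0.5,0,-1]]]' ; python3 c.py 4 .1
```

```text
time: 6.4
tool_pos: [0.5594, -0.0211, 0.2041]
tool_rot: [-3.133, 0.01, 1.568]
contact_force: [-4.4, 0.9, 5.0]
opening: 0.022
{'t': 3.6, 'tot': 0, 'th': -1.936, 'r': 0.06, 'Ft': -0.066, 'Fr': -1.599, 'Fz': 1.511}
{'t': 4.4, 'tot': 0.802, 'th': -2.738, 'r': 0.06, 'Ft': 4.285, 'Fr': -2.708, 'Fz': -2.068}
{'t': 4.8, 'tot': 1.199, 'th': -3.135, 'r': 0.06, 'Ft': 5.259, 'Fr': -3.104, 'Fz': -3.52}
{'t': 5.2, 'tot': 1.589, 'th': 2.758, 'r': 0.061, 'Ft': 4.948, 'Fr': -3.156, 'Fz': -2.139}
{'t': 5.6, 'tot': 1.972, 'th': 2.375, 'r': 0.061, 'Ft': 4.706, 'Fr': -4.457, 'Fz': 0.401}
{'t': 6.0, 'tot': 2.347, 'th': 2.0, 'r': 0.062, 'Ft': 5.204, 'Fr': 1.586, 'Fz': 4.235}
{'t': 6.4, 'tot': np.float64(2.727), 'th': np.float64(1.62), 'r': 0.061, 'Ft': 4.392, 'Fr': 1.086, 'Fz': 4.968}
open 0.022 z 0.2041 rpy [-3.133  0.01   1.568]
[-0.13, 0.61, 0.05]
[-0.19, 1.2, 0.05]
[-0.31, 1.79, 0.05]
[-0.49, 2.37, 0.04]
```

```bash
cat >> c.py <<'E'
print("rv",np.degrees(Ro.from_matrix(R.T@Ro.from_euler("xyz",[np.pi,0,1.5675]).as_matrix()).as_rotvec()).round(2))
E
python3 -m creep '[[[-0.04,0.61,0,-0.2,0.2,0,-1],[-0.16,1.2,0,-0.4,0.5,0,-1],[-0.31,1.79,0,-0.5,0.6,0,-1],[-0.49,2.37,0,-0.5,0.6,0,-1]]]' ; python3 c.py 4 .1
```

```text
time: 6.8
tool_pos: [0.5823, -0.025, 0.2041]
tool_rot: [-3.139, -0.002, 1.568]
contact_force: [-4.7, 2.1, 4.2]
opening: 0.0222
{'t': 3.6, 'tot': 0, 'th': -1.936, 'r': 0.06, 'Ft': -0.066, 'Fr': -1.599, 'Fz': 1.511}
{'t': 4.4, 'tot': 0.802, 'th': -2.738, 'r': 0.06, 'Ft': 4.285, 'Fr': -2.708, 'Fz': -2.068}
{'t': 4.8, 'tot': 1.199, 'th': -3.135, 'r': 0.06, 'Ft': 5.259, 'Fr': -3.104, 'Fz': -3.52}
{'t': 5.2, 'tot': 1.589, 'th': 2.758, 'r': 0.061, 'Ft': 4.948, 'Fr': -3.156, 'Fz': -2.139}
{'t': 5.6, 'tot': 1.972, 'th': 2.375, 'r': 0.061, 'Ft': 4.706, 'Fr': -4.457, 'Fz': 0.401}
{'t': 6.0, 'tot': 2.347, 'th': 2.0, 'r': 0.062, 'Ft': 5.204, 'Fr': 1.586, 'Fz': 4.235}
{'t': 6.4, 'tot': 2.727, 'th': 1.62, 'r': 0.061, 'Ft': 4.392, 'Fr': 1.086, 'Fz': 4.968}
{'t': 6.8, 'tot': np.float64(3.11), 'th': np.float64(1.237), 'r': 0.061, 'Ft': 5.162, 'Fr': 0.433, 'Fz': 4.154}
open 0.0222 z 0.2041 rpy [-3.139e+00 -2.000e-03  1.568e+00]
[-0.29, 0.53, 0.06]
[-0.57, 1.06, 0.06]
[-0.9, 1.57, 0.05]
[-1.28, 2.03, 0.05]
rv [-0.12 -0.13  0.04]
```

```bash
python3 -m creep '[[[-0.25,0.55,0,0,0,0,-1],[-0.55,1.07,0,-0.1,-0.1,0,-1],[-0.9,1.57,0,-0.1,-0.1,0,-1]]]' ; python3 c.py 3 .1|tail -7
```

```text
time: 7.1
tool_pos: [0.5976, -0.0335, 0.2041]
tool_rot: [-3.14, -0.001, 1.569]
contact_force: [-4.8, 2.3, 4.9]
opening: 0.0223
{'t': 6.8, 'tot': 3.11, 'th': 1.237, 'r': 0.061, 'Ft': 5.162, 'Fr': 0.433, 'Fz': 4.154}
{'t': 7.1, 'tot': np.float64(3.4), 'th': np.float64(0.947), 'r': 0.06, 'Ft': 5.266, 'Fr': -0.926, 'Fz': 4.949}
open 0.0223 z 0.2041 rpy [-3.140e+00 -1.000e-03  1.569e+00]
[-0.39, 0.46, 0.06]
[-0.81, 0.89, 0.06]
[-1.27, 1.27, 0.06]
rv [-0.11 -0.08  0.06]
```

```bash
python3 - <<'E'
import json
L=json.load(open("log.json"));print(L[-1]["p"])
E
```

```text
[0.5976032729481396, -0.033525805260029566, 0.20412480179652595]
```

```bash
python3 -m creep '[[[-0.39,0.46,0,0,0,0,-1],[-0.81,0.89,0,-0.1,-0.1,0,-1],[-1.27,1.27,0,-0.1,-0.1,0,-1]]]' ; python3 c.py 3 .1|tail -7
```

```text
time: 7.4
tool_pos: [0.6099, -0.0461, 0.2041]
tool_rot: [-3.14, -0.0, 1.569]
contact_force: [-5.5, 2.3, 5.6]
opening: 0.0221
{'t': 7.1, 'tot': 3.4, 'th': 0.947, 'r': 0.06, 'Ft': 5.266, 'Fr': -0.926, 'Fz': 4.949}
{'t': 7.4, 'tot': np.float64(3.695), 'th': np.float64(0.652), 'r': 0.06, 'Ft': 5.159, 'Fr': -2.971, 'Fz': 5.644}
open 0.0221 z 0.2041 rpy [-3.14  -0.     1.569]
[-0.48, 0.36, 0.06]
[-1.0, 0.65, 0.06]
[-1.56, 0.89, 0.06]
rv [-0.11 -0.01  0.07]
```

```bash
sed -i 's/.5624,-.0824/.5618,-.0824/' c.py; python3 -m creep '[[[-0.48,0.33,0,0,0,0,-1],[-1.0,0.61,0,-0.1,0,0,-1],[-1.56,0.84,0,-0.1,0,0,-1]]]' ; python3 c.py 3 .1|tail -7
```

```text
time: 7.7
tool_pos: [0.6178, -0.0614, 0.2041]
tool_rot: [-3.14, -0.001, 1.569]
contact_force: [-6.5, 4.0, 5.2]
opening: 0.0224
{'t': 7.4, 'tot': 3.695, 'th': 0.652, 'r': 0.06, 'Ft': 5.159, 'Fr': -2.971, 'Fz': 5.644}
{'t': 7.7, 'tot': np.float64(3.989), 'th': np.float64(0.358), 'r': 0.06, 'Ft': 6.001, 'Fr': -4.68, 'Fz': 5.233}
open 0.0224 z 0.2041 rpy [-3.140e+00 -1.000e-03  1.569e+00]
[-0.57, 0.2, 0.06]
[-1.15, 0.32, 0.06]
[-1.75, 0.39, 0.06]
rv [-0.1  -0.08  0.08]
```

```bash
sed -i 's/.5618,-.0824/.5612,-.0824/' c.py; python3 -m creep '[[[-0.57,0.15,0,0,0,0,-1],[-1.15,0.26,0,-0.1,-0.1,0,-1]]]' ; python3 c.py 3 .1|tail -7
```

```text
time: 7.9
tool_pos: [0.6205, -0.0724, 0.2041]
tool_rot: [-3.141, -0.001, 1.569]
contact_force: [-4.5, 4.7, 4.5]
opening: 0.0224
{'t': 7.7, 'tot': 3.989, 'th': 0.358, 'r': 0.06, 'Ft': 6.001, 'Fr': -4.68, 'Fz': 5.233}
{'t': 7.9, 'tot': np.float64(4.179), 'th': np.float64(0.168), 'r': 0.06, 'Ft': 5.38, 'Fr': -3.612, 'Fz': 4.54}
open 0.0224 z 0.2041 rpy [-3.141e+00 -1.000e-03  1.569e+00]
[-0.6, 0.06, 0.06]
[-1.2, 0.07, 0.06]
[-1.79, 0.02, 0.06]
rv [-0.03 -0.08  0.1 ]
```

Still free.

```bash
python3 -m creep '[[[-0.6,0.03,0,0,0,0,-1],[-1.2,0.04,0,0,-0.1,0,-1],[-1.79,-0.01,0,0,-0.1,0,-1]]]' ; python3 c.py 3 .1|tail -7
```

```text
time: 8.2
tool_pos: [0.6206, -0.0894, 0.2041]
tool_rot: [-3.141, -0.002, 1.57]
contact_force: [-3.6, 5.7, 4.8]
opening: 0.0223
{'t': 7.9, 'tot': 4.179, 'th': 0.168, 'r': 0.06, 'Ft': 5.38, 'Fr': -3.612, 'Fz': 4.54}
{'t': 8.2, 'tot': np.float64(4.465), 'th': np.float64(-0.118), 'r': 0.06, 'Ft': 5.264, 'Fr': -4.21, 'Fz': 4.752}
open 0.0223 z 0.2041 rpy [-3.141e+00 -2.000e-03  1.570e+00]
[-0.59, -0.08, 0.06]
[-1.17, -0.23, 0.06]
[-1.73, -0.45, 0.06]
rv [-0.03 -0.09  0.12]
```

```bash
python3 -m creep '[[[-0.59,-0.1,0,0,0,0,-1],[-1.17,-0.26,0,0,-0.1,0.1,-1],[-1.73,-0.48,0,0,-0.1,0.1,-1]]]' ; python3 c.py 3 .1|tail -7
```

```text
time: 8.5
tool_pos: [0.616, -0.1056, 0.2041]
tool_rot: [-3.141, -0.002, 1.568]
contact_force: [-1.5, 6.1, 4.3]
opening: 0.0222
{'t': 8.2, 'tot': 4.465, 'th': -0.118, 'r': 0.06, 'Ft': 5.264, 'Fr': -4.21, 'Fz': 4.752}
{'t': 8.5, 'tot': np.float64(4.747), 'th': np.float64(-0.4), 'r': 0.059, 'Ft': 5.049, 'Fr': -3.76, 'Fz': 4.285}
open 0.0222 z 0.2041 rpy [-3.141e+00 -2.000e-03  1.568e+00]
[-0.56, -0.21, 0.06]
[-1.07, -0.52, 0.06]
[-1.55, -0.89, 0.06]
rv [-0.02 -0.13  0.05]
```

```bash
python3 -m creep '[[[-0.53,-0.24,0,0,0,0,-1],[-1.04,-0.55,0,0,-0.1,0.1,-1],[-1.52,-0.92,0,0,-0.1,0.1,-1]]]' ; python3 c.py 3 .1|tail -7
```

```text
time: 8.8
tool_pos: [0.6073, -0.1196, 0.2041]
tool_rot: [3.141, -0.003, 1.567]
contact_force: [-0.0, 6.1, 3.6]
opening: 0.0222
{'t': 8.5, 'tot': 4.747, 'th': -0.4, 'r': 0.059, 'Ft': 5.049, 'Fr': -3.76, 'Fz': 4.285}
{'t': 8.8, 'tot': np.float64(5.026), 'th': np.float64(-0.679), 'r': 0.059, 'Ft': 4.686, 'Fr': -3.829, 'Fz': 3.611}
open 0.0222 z 0.2041 rpy [ 3.141e+00 -3.000e-03  1.567e+00]
[-0.5, -0.33, 0.06]
[-0.91, -0.77, 0.06]
[-1.27, -1.25, 0.06]
rv [ 0.04 -0.17 -0.01]
```

```bash
python3 -m creep '[[[-0.45,-0.36,0,0,0,0,-1],[-0.86,-0.8,0,0,-0.2,0,-1],[-1.22,-1.27,0,0,-0.2,0,-1]]]' ; python3 c.py 3 .1|tail -7
```

```text
time: 9.1
tool_pos: [0.5958, -0.1302, 0.2041]
tool_rot: [3.138, -0.002, 1.568]
contact_force: [4.0, 8.4, 1.4]
opening: 0.0227
{'t': 8.8, 'tot': 5.026, 'th': -0.679, 'r': 0.059, 'Ft': 4.686, 'Fr': -3.829, 'Fz': 3.611}
{'t': 9.1, 'tot': np.float64(5.291), 'th': np.float64(-0.944), 'r': 0.059, 'Ft': 8.172, 'Fr': -4.453, 'Fz': 1.412}
open 0.0227 z 0.2041 rpy [ 3.138e+00 -2.000e-03  1.568e+00]
[-0.41, -0.44, 0.06]
[-0.69, -0.98, 0.06]
[-0.91, -1.53, 0.06]
rv [ 0.21 -0.13  0.02]
```

```bash
python3 -m creep '[[[-0.18,-0.23,0,0.1,-0.1,0,-1]]]' ; python3 c.py 3 .1|tail -7
```

```text
time: 9.2
tool_pos: [0.5947, -0.1309, 0.2042]
tool_rot: [3.137, -0.003, 1.568]
contact_force: [4.4, 6.7, -0.3]
opening: 0.022
{'t': 9.1, 'tot': 5.291, 'th': -0.944, 'r': 0.059, 'Ft': 8.172, 'Fr': -4.453, 'Fz': 1.412}
{'t': 9.2, 'tot': np.float64(5.313), 'th': np.float64(-0.966), 'r': 0.059, 'Ft': 7.423, 'Fr': -3.003, 'Fz': -0.324}
open 0.022 z 0.2042 rpy [ 3.137e+00 -3.000e-03  1.568e+00]
[-0.4, -0.45, 0.07]
[-0.67, -0.99, 0.06]
[-0.88, -1.55, 0.06]
rv [ 0.29 -0.16  0.03]
```

```bash
python3 -m creep '[[[-0.16,-0.22,0,0.1,-0.1,0,-1],[-0.22,-0.32,0,0.2,-0.1,0,-1]]]' ; python3 c.py 3 .1|tail -7
```

```text
time: 9.4
tool_pos: [0.5932, -0.1318, 0.2042]
tool_rot: [3.136, -0.003, 1.568]
contact_force: [3.8, 6.4, 0.6]
opening: 0.0227
{'t': 9.2, 'tot': 5.313, 'th': -0.966, 'r': 0.059, 'Ft': 7.423, 'Fr': -3.003, 'Fz': -0.324}
{'t': 9.4, 'tot': np.float64(5.343), 'th': np.float64(-0.996), 'r': 0.059, 'Ft': 6.663, 'Fr': -3.249, 'Fz': 0.57}
open 0.0227 z 0.2042 rpy [ 3.136e+00 -3.000e-03  1.568e+00]
[-0.39, -0.46, 0.07]
[-0.64, -1.0, 0.06]
[-0.84, -1.57, 0.06]
rv [ 0.31 -0.19  0.05]
```

```bash
python3 -m creep '[[[-0.2,-0.3,0,0.2,-0.1,0,-1],[-0.32,-0.5,0,0.3,-0.1,0,-1]]]' ; python3 c.py 3 .1|tail -7
```

```text
time: 9.6
tool_pos: [0.5902, -0.1336, 0.2042]
tool_rot: [3.137, -0.004, 1.569]
contact_force: [5.3, 6.8, 0.4]
opening: 0.0226
{'t': 9.4, 'tot': 5.343, 'th': -0.996, 'r': 0.059, 'Ft': 6.663, 'Fr': -3.249, 'Fz': 0.57}
{'t': 9.6, 'tot': np.float64(5.403), 'th': np.float64(-1.055), 'r': 0.059, 'Ft': 7.99, 'Fr': -3.294, 'Fz': 0.414}
open 0.0226 z 0.2042 rpy [ 3.137 -0.004  1.569]
[-0.37, -0.48, 0.07]
[-0.58, -1.04, 0.06]
[-0.74, -1.62, 0.06]
rv [ 0.26 -0.22  0.09]
```

```bash
python3 -m creep '[[[0,0,0,0.2,-0.2,0,-0.2],[0,0,0,0.2,-0.2,0,0.2],[0,0,0,0.2,-0.2,0,0.2],[0,0,-2,0.2,-0.2,0,0.2],[0,0,-5,0.2,-0.2,0,0.2],[0,0,-8,0.2,-0.2,0,0.2],[0,0,-8,0.2,-0.2,0,0.2]]]'
python3 - <<'E'
from h import *
s=robot.observe();print(s["contact_force"],s["tool_pos"])
b=robot.read_camera("side");cv2.imwrite("pics/s4.png",cv2.resize(b[75:225,190:390,::-1],(800,600)))
E
```

```text
time: 10.3
tool_pos: [0.5915, -0.1349, 0.2889]
tool_rot: [3.132, 0.003, 1.569]
contact_force: [0.0, -0.5, 0.2]
opening: 0.055
[ 0.00264223 -0.46080292  0.17757312] [ 0.59147879 -0.13490387  0.28885459]
```

View pics/s4.png

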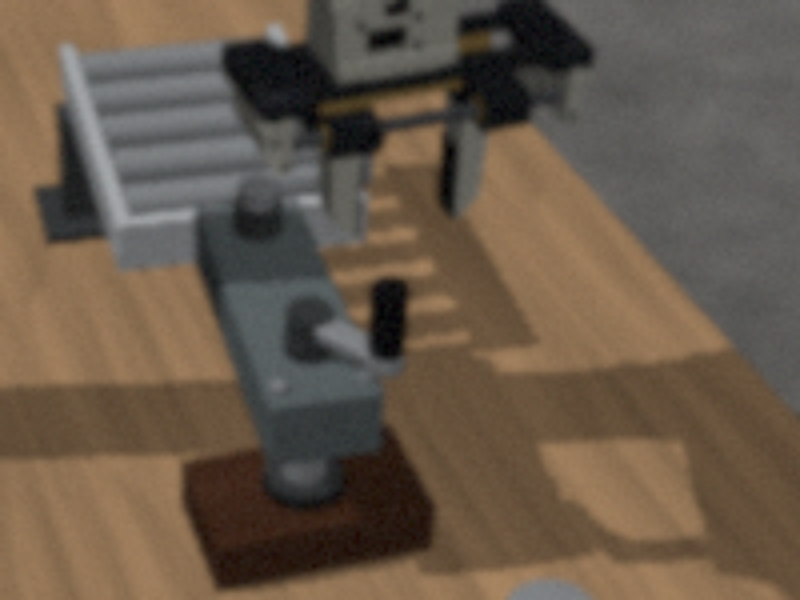

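```bash
python3 w.py '[.6525,.0518,.285]' 1.5675; python3 -m creep '[[[3.5,1.2,0,0,0,0,0.2],[7.5,2.5,0,0,0,0,0.2],[11.5,3.8,0,0,0,0,0.2],[15.5,5,0,0,0,0,0.2],[18.7,6.1,0,0.2,0.2,0,0.2],[18.7,6.1,0,0.2,0.2,0,0.2]]]'; python3 w.py '[.6525,.0518,.207]' 1.5675
python3 - <<'E'
from h import *
b=robot.read_camera("side");cv2.imwrite("pics/s5.png",cv2.resize(b[55:205,190:390,::-1],(800,600)))
from h import robot
R=np.array(robot.camera_params("side")["R"]);t=np.array(robot.camera_params("side")["t"])
for d in robot.look_for("side","clamp_ball"):print(d["score"],(R.T@(np.array(d["centre"])-t)).round(4))
print("expected px",proj("side",[.6525,.0518,.212]))
E
```

```text
t 10.35 [ 0.5907 -0.1346  0.2863] [3.1361e+00 1.6000e-03 1.5687e+00] 0.0553 [ 0.56 -0.12 -0.42] [-0.35  0.46  1.21  0.    1.46 -0.35]
shift cm [18.65  6.14  0.13] rotvec [0.3 0.1 0.1]
time: 10.95
tool_pos: [0.6523, 0.0565, 0.284]
tool_rot: [-3.141, -0.003, 1.573]
contact_force: [-1.1, -0.2, 0.6]
opening: 0.0554
t 10.95 [0.6523 0.0565 0.284 ] [-3.1409 -0.0034  1.5734] 0.0554 [-1.11 -0.18  0.56] [-0.03  0.57  1.04  0.    1.53 -0.03]
shift cm [-0.49  0.03  7.7 ] rotvec [-0.  -0.2  0.3]
0.72 [0.6198 0.0546 0.1845]
expected px [282.16465607 108.60308099]
```

View pics/s5.png

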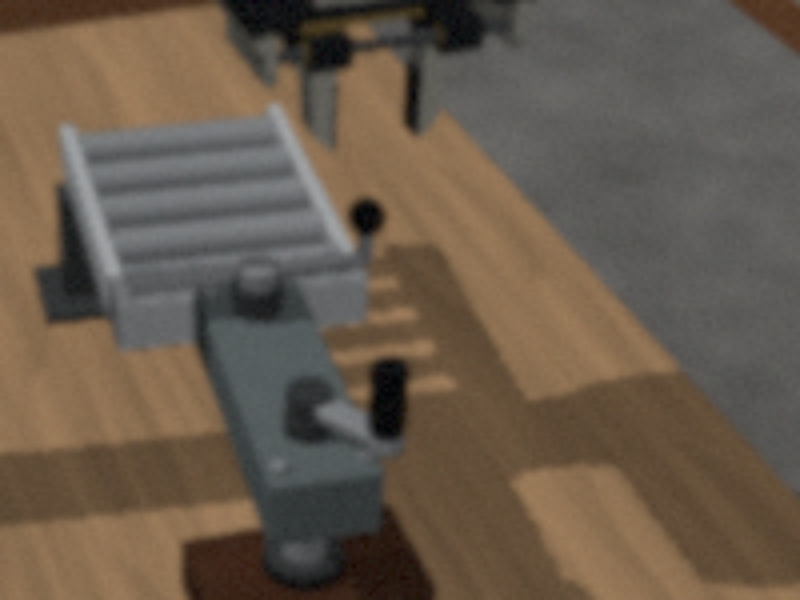

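```bash
python3 -m creep '[[[-0.4,0,1,0,-0.2,0,0.2],[-0.5,0,2.5,0,-0.2,0,0.2],[-0.5,0,4.5,0,-0.2,0,0.2],[-0.5,0,6.2,0,-0.2,0,0.2],[-0.5,0,7.6,0,-0.2,0,0.2],[-0.5,0,7.6,0,-0.2,0,0.2]]]' 8; python3 w.py '[.6525,.0518,.207]' 1.5675
python3 - <<'E'
from h import *
b=robot.read_camera("side");cv2.imwrite("pics/s6.png",cv2.resize(b[55:205,190:390,::-1],(800,600)))
E
```

```text
time: 11.65
tool_pos: [0.65, 0.0459, 0.2053]
tool_rot: [-3.135, 0.002, 1.568]
contact_force: [-0.4, -0.4, -0.9]
opening: 0.0548
t 11.65 [0.65   0.0459 0.2053] [-3.1351e+00  2.3000e-03  1.5679e+00] 0.0548 [-0.45 -0.39 -0.92] [-0.05  0.61  1.19 -0.    1.35 -0.04]
shift cm [ 0.59  0.25 -0.17] rotvec [-0.4  0.1  0. ]
```

View pics/s6.png

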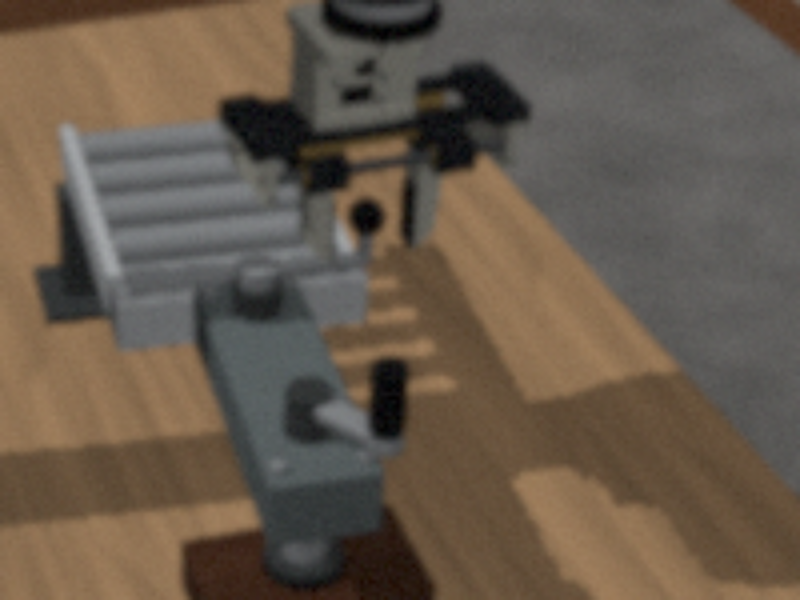

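```bash
python3 -m creep '[[[0.3,0.1,-0.2,-0.4,0,0,0.2],[0.5,0.2,-0.2,-0.4,0,0,0.2],[0.5,0.2,-0.2,-0.4,0,0,0],[0.5,0.2,-0.2,-0.4,0,0,-0.4],[0.5,0.2,-0.2,-0.4,0,0,-0.7],[0.5,0.2,-0.2,-0.4,0,0,-1],[0.5,0.2,-0.2,-0.4,0,0,-1]]]' 10; python3 w.py '[.6525,.0518,.207]' 1.5675
python3 - <<'E'
from h import *
b=robot.read_camera("side");cv2.imwrite("pics/s7.png",cv2.resize(b[55:205,190:390,::-1],(800,600)))
E
```

```text
time: 12.4
tool_pos: [0.6519, 0.0512, 0.209]
tool_rot: [3.141, 0.002, 1.568]
contact_force: [-5.1, 0.8, 2.2]
opening: 0.0245
t 12.4 [0.6519 0.0512 0.209 ] [3.1408e+00 2.4000e-03 1.5684e+00] 0.0245 [-5.09  0.76  2.15] [-0.04  0.61  1.18 -0.    1.36 -0.03]
shift cm [0.06 0.06 0.2 ] rotvec [0.  0.1 0. ]
```

View pics/s7.png

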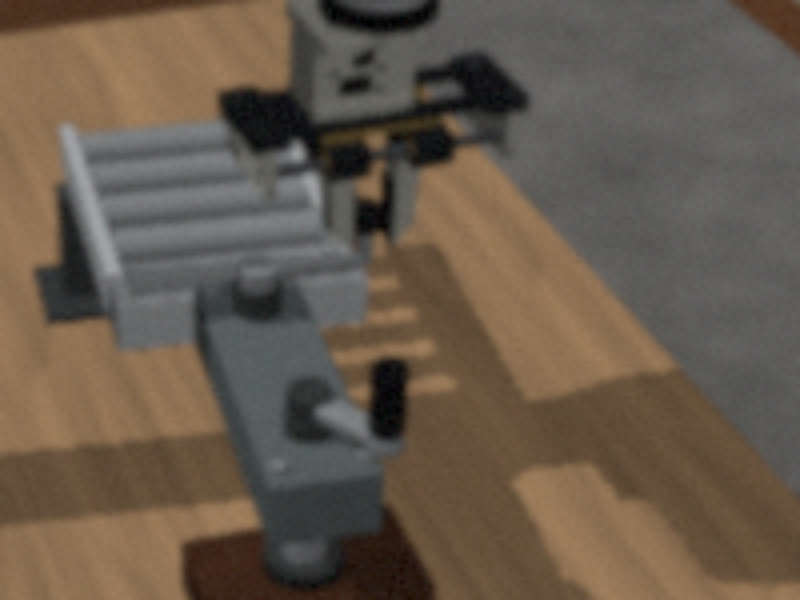

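```bash
cat > d.py <<'E'
import sys
from h import *
from scipy.spatial.transform import Rotation as Ro
n=int(sys.argv[1]);st=float(sys.argv[2]);A=np.array([.5777,.0577]);r=.0745
s=robot.observe();R=Ro.from_euler("xyz",s["tool_rot"]).as_matrix();F=s["contact_force"]
d=s["tool_pos"][:2]-A;th=np.arctan2(d[1],d[0]);er=np.array([np.cos(th),np.sin(th)]);et=np.array([-er[1],er[0]])
print("t",s["time"],"clamp",round(th+.117,3),"r",np.hypot(*d).round(4),"Ft",(F[:2]@et).round(2),"Fr",(F[:2]@er).round(2),"Fz",F[2].round(2),"op",round(s["opening"],4),s["tool_pos"].round(4))
for i in range(1,n+1):
    a=th+st*i;X=np.array([A[0]+r*np.cos(a),A[1]+r*np.sin(a),.2085])
    print((100*R.T@(X-s["tool_pos"])).round(2).tolist())
print("rv",np.degrees(Ro.from_matrix(R.T@Ro.from_euler("xyz",[np.pi,0,1.5675]).as_matrix()).as_rotvec()).round(2))
E
python3 d.py 6 .12
```

```text
t 12.45 clamp 0.029 r 0.0745 Ft -0.69 Fr -4.32 Fz 2.23 op 0.0246 [0.6519 0.0512 0.2089]
[0.89, 0.02, 0.04]
[1.78, -0.06, 0.04]
[2.66, -0.25, 0.04]
[3.5, -0.54, 0.04]
[4.3, -0.94, 0.03]
[5.05, -1.42, 0.03]
rv [0.05 0.14 0.05]
```

```bash
python3 -m creep '[[[0.8,0,0,0,0.1,0,-1],[1.78,-0.08,0,0,0.1,0,-1],[2.66,-0.27,0,0,0.1,0,-1],[3.5,-0.56,0,0,0.1,0,-1],[4.3,-0.96,0,0,0.1,0,-1],[5.05,-1.44,0,0,0.1,0,-1]]]'; python3 d.py 6 .12
```

```text
time: 13.05
tool_pos: [0.6406, 0.1043, 0.2093]
tool_rot: [3.132, -0.003, 1.569]
contact_force: [15.6, 5.5, -5.4]
opening: 0.0251
t 13.05 clamp 0.755 r 0.0783 Ft -4.9 Fr 15.79 Fz -5.39 op 0.0251 [0.6406 0.1043 0.2093]
[0.46, -0.88, 0.07]
[1.07, -1.53, 0.06]
[1.59, -2.26, 0.06]
[2.03, -3.04, 0.05]
[2.37, -3.86, 0.04]
[2.61, -4.72, 0.04]
rv [ 0.56 -0.15  0.1 ]
```

```bash
python3 - <<'E'
from h import *
b=robot.read_camera("side");a=robot.read_camera("top");cv2.imwrite("pics/s8.png",np.hstack([cv2.resize(a[90:240,100:300,::-1],(400,300),interpolation=cv2.INTER_CUBIC),cv2.resize(b[75:150,240:340,::-1],(400,300),interpolation=cv2.INTER_CUBIC)]))
E
```

```text
(no output)
```

View pics/s8.png

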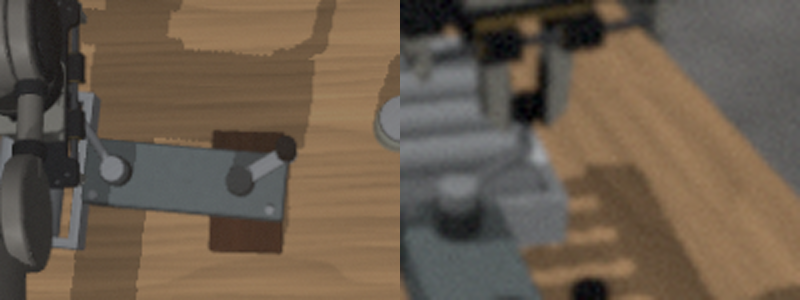

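```bash
python3 -m creep '[[[0,0,0,0.5,-0.1,0,-0.35],[0,0,0,0.5,-0.1,0,-0.35],[0,0,0,0.5,-0.1,0,-0.35]]]'; python3 - <<'E'
from h import *
b=robot.read_camera("side");cv2.imwrite("pics/s9.png",cv2.resize(b[75:150,240:340,::-1],(800,600),interpolation=cv2.INTER_CUBIC))
for th in(.3,.4,.5,.6,.7,.8):
    X=[.5777+.075*np.cos(th),.0577+.075*np.sin(th),.212];print(th,np.round(X,4),(proj("side",X)-[240,75])*8)
for z in(.19,.2,.21):print(z,atz("top",(157.5,174.9),z))
E
```

```text
time: 13.45
tool_pos: [0.6395, 0.1064, 0.209]
tool_rot: [-3.14, -0.002, 1.571]
contact_force: [0.0, 0.3, -1.2]
opening: 0.03
0.3 [0.6494 0.0799 0.212 ] [297.43090945 230.13584337]
0.4 [0.6468 0.0869 0.212 ] [282.76951546 221.43644667]
0.5 [0.6435 0.0937 0.212 ] [266.64598745 213.52052165]
0.6 [0.6396 0.1    0.212 ] [249.21844654 206.45208016]
0.7 [0.6351 0.106  0.212 ] [230.65251757 200.28725615]
0.8 [0.63   0.1115 0.212 ] [211.12005942 195.07425644]
0.19 [0.57512155 0.05287783 0.19      ]
0.2 [0.57381235 0.05091795 0.2       ]
0.21 [0.57250315 0.04895807 0.21      ]
```

View pics/s9.png

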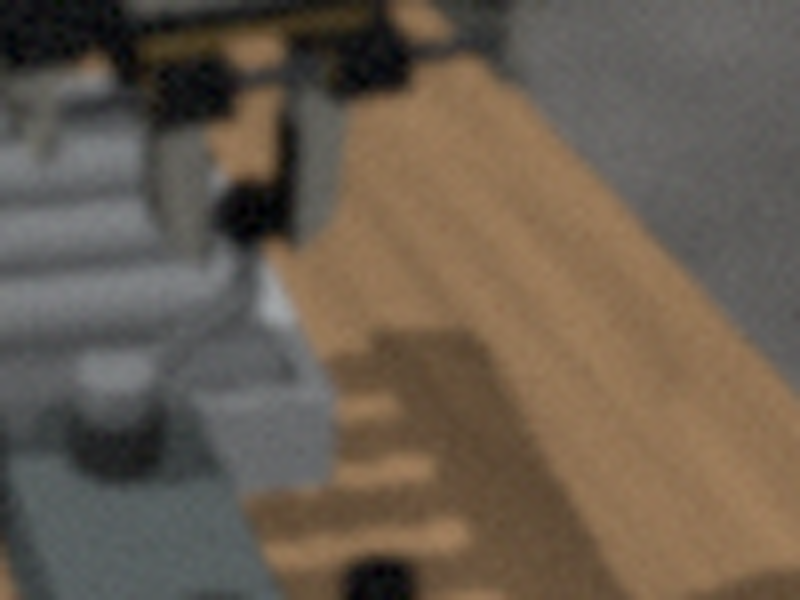

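```bash
python3 -m creep '[[[-0.4,0,0,0,-0.1,0,-0.35],[-0.7,0,0,0,-0.1,0,-0.35],[-0.5,-0.4,0,0,-0.1,0,-0.35],[-0.2,-0.8,0,0,-0.1,0,-0.35],[0.2,-1.2,0,0,-0.1,0,-0.35],[0.5,-1.6,0,0,-0.1,0,-0.35],[0.5,-1.6,0,0,-0.1,0,-0.35]]]'; python3 - <<'E'
from h import *
print(robot.observe()["contact_force"])
b=robot.read_camera("side");cv2.imwrite("pics/s10.png",cv2.resize(b[75:150,240:340,::-1],(800,600),interpolation=cv2.INTER_CUBIC))
for th in(.7,.8,.9,1.,1.1):
    X=[.577+.075*np.cos(th),.055+.075*np.sin(th),.212];print(th,np.round(X,4),(proj("side",X)-[240,75])*8)
E
```

```text
time: 14.2
tool_pos: [0.6253, 0.1131, 0.2098]
tool_rot: [3.136, -0.004, 1.572]
contact_force: [8.1, 6.3, -0.6]
opening: 0.0298
[ 8.12866953  6.30083691 -0.56972864]
0.7 [0.6344 0.1033 0.212 ] [231.57374799 204.32534293]
0.8 [0.6293 0.1088 0.212 ] [212.00678137 199.09529811]
0.9 [0.6236 0.1137 0.212 ] [191.64936325 194.86073309]
1.0 [0.6175 0.1181 0.212 ] [170.68269075 191.65405297]
1.1 [0.611  0.1218 0.212 ] [149.29095801 189.49970589]
```

View pics/s10.png

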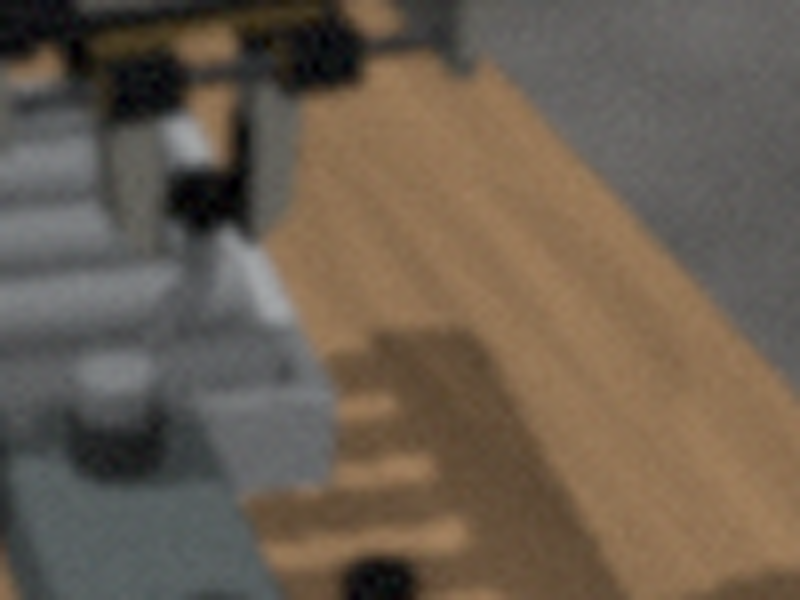

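```bash
python3 -m creep '[[[0.2,-0.5,0,0.3,-0.2,0,-0.35],[0.5,-1.1,0,0.3,-0.2,0,-0.35],[0.7,-1.7,0,0.3,-0.2,0,-0.35],[0.9,-2.3,0,0.3,-0.2,0,-0.35],[1.0,-2.8,0,0.3,-0.2,0,-0.35],[1.0,-2.8,0,0.3,-0.2,0,-0.35]]]'; python3 - <<'E'
from h import *
print(robot.observe()["contact_force"])
b=robot.read_camera("side");cv2.imwrite("pics/s11.png",cv2.resize(b[75:150,220:320,::-1],(800,600),interpolation=cv2.INTER_CUBIC))
for th in(1.1,1.2,1.3,1.4,1.5):
    X=[.577+.075*np.cos(th),.055+.075*np.sin(th),.212];print(th,np.round(X,4),(proj("side",X)-[220,75])*8)
E
```

```text
time: 14.85
tool_pos: [0.5963, 0.1227, 0.2099]
tool_rot: [-3.14, 0.001, 1.572]
contact_force: [-0.2, -0.4, -0.2]
opening: 0.0296
[-0.15032703 -0.35293286 -0.23176696]
1.1 [0.611  0.1218 0.212 ] [309.29095801 189.49970589]
1.2 [0.6042 0.1249 0.212 ] [287.66042491 188.41419249]
1.3 [0.5971 0.1273 0.212 ] [265.97852981 188.40606835]
1.4 [0.5897 0.1289 0.212 ] [244.43302626 189.47593508]
1.5 [0.5823 0.1298 0.212 ] [223.21112255 191.61641843]
```

View pics/s11.png

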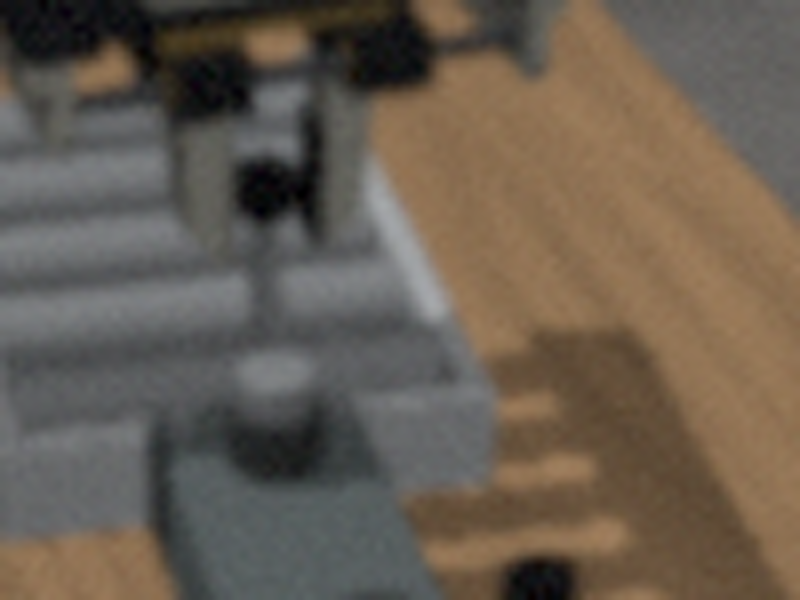

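```bash
python3 -m creep '[[[0.2,-0.4,0,0,0,0,-0.35],[0.4,-0.8,0,0,0,0,-0.35],[0.5,-1.2,0,0,0,0,-0.35],[0.5,-1.4,0,0,0,0,-0.35],[0.5,-1.4,0,0,0,0,-0.35]]]'
```

```text
time: 15.4
tool_pos: [0.582, 0.1276, 0.2098]
tool_rot: [-3.139, 0.001, 1.572]
contact_force: [0.6, 0.1, -0.3]
opening: 0.0297
```

```bash
python3 -m creep '[[[0,-0.2,0,0,0,0,-0.35],[0,-0.4,0,0,0,0,-0.35],[0,-0.4,0,0,0,0,-0.35]]]';python3 -m creep '[[[0,-0.2,0,0,0,0,-0.35],[0,-0.3,0,0,0,0,-0.35]]]'
```

```text
time: 15.7
tool_pos: [0.5808, 0.1276, 0.2099]
tool_rot: [3.137, 0.0, 1.571]
contact_force: [13.2, 0.7, -6.0]
opening: 0.0296
time: 15.9
tool_pos: [0.5807, 0.1277, 0.2099]
tool_rot: [3.13, -0.0, 1.571]
contact_force: [16.2, 2.0, -7.6]
opening: 0.0299
```

```bash
python3 -m creep '[[[0,0.1,0,0.5,0,0,-0.35],[0,0.2,0,0.5,0,0,0],[0,0.2,0,0.5,0,0,0.1],[0,0.2,-1,0.5,0,0,0.1],[0,0.2,-4,0.5,0,0,0.1],[0,0.2,-8,0.5,0,0,0.1],[0,0.2,-11,0.5,0,0,0.1],[0,0.2,-11,0.5,0,0,0.1]]]'; python3 - <<'E'
from h import *
print(robot.observe()["contact_force"])
b=robot.read_camera("side");a=robot.read_camera("top");cv2.imwrite("pics/s12.png",cv2.resize(b[75:225,190:390,::-1],(800,600),interpolation=cv2.INTER_CUBIC));cv2.imwrite("pics/t12.png",a[:,:,::-1])
E
```

```text
time: 16.7
tool_pos: [0.5827, 0.1278, 0.3259]
tool_rot: [3.129, -0.001, 1.571]
contact_force: [0.1, 0.6, -0.7]
opening: 0.0506
[ 0.1405589   0.56937134 -0.71224787]
```

View pics/s12.png

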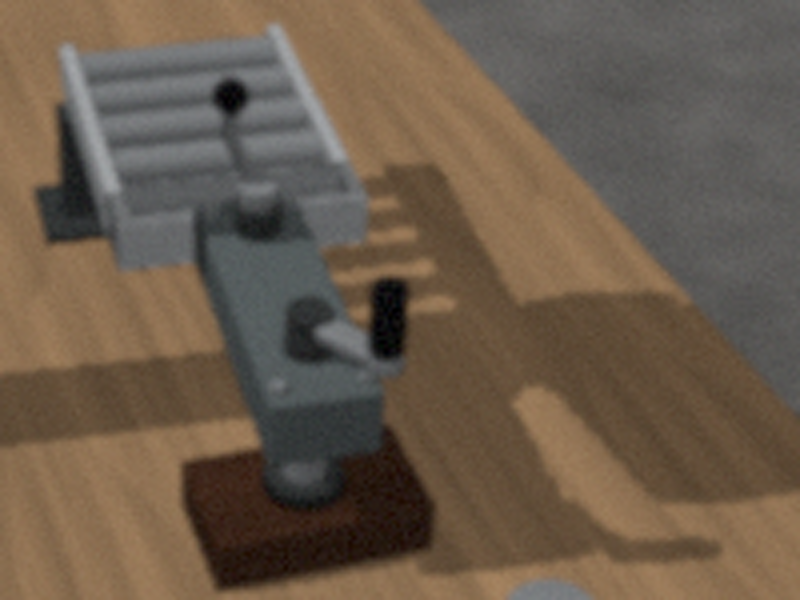

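View pics/t12.png

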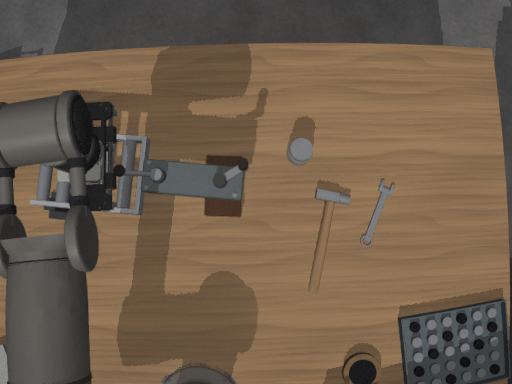

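```bash
python3 - <<'E'
from h import *
b0=atz("top",(155.9,137.5),.212);b1=atz("top",(119.7,170.3),.212)
b0s=atz("side",(281.8,109.2),.212);b1s=atz("side",(247.6,98.8),.212)
for a,b in((b0,b1),(b0s,b1s)):
    ch=np.linalg.norm((a-b)[:2]);print(a.round(4),b.round(4),ch,2*np.arcsin(min(1,ch/.15)))
E
```

```text
[0.6532 0.052  0.212 ] [0.5845 0.1311 0.212 ] 0.10482345903585892 1.5475015590929555
[0.6504 0.0492 0.212 ] [0.5818 0.1309 0.212 ] 0.10664180045052628 1.5816830843642882
```

```bash
python3 -c "
from cell import robot
print(robot.hand_in())"
```

```text
the job is handed in; nothing more can be done
None
```

The foot is down on the block, the clamp lever is round at its stop, and the job was handed in at about 17 s with the gripper clear of everything.

- **Crank:** I turned it about 5.4 rad clockwise, stopping by feel. It took about 5 N at the grip running free and about 8 N at the last moving reading. That is 1.6 times as heavy, or roughly 45 N on the foot. Two readings on slow short steps just before were lower (7.4 and 6.7 N), so the foot load could be about 10 N out. The side picture shows the foot down on the block.
- **Clamp lever:** My first grip on the ball lagged behind and pushed sideways with about 16 N. I loosened the fingers and pushed the ball round instead. At the end it stood firm against 16 N without moving. The pictures put the turn at about 1.55–1.58 rad, which is within measuring error of the 1.6 stop, with the lever lying along the roller bed.
- **Last checks:** The force on the tool was about zero after I backed off and lifted clear. By eye in the last top picture, the hammer, wrench and jar are where they started; I did not measure them.

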